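# Lay out the cheese counter display

## Task

Lay out the marble slab for opening: stand the red Edam squarely behind the yellow offer ticket, the black truckle behind the black ticket and the white goat's cheese behind the green ticket (on the robot's side, each centred on its ticket and two to three centimetres clear of the ticket's foot), then put the grey goat's cheese squarely on top of the white one. Stand the fig jar on the slab just to the left of the goat's cheeses, in line with them and about three centimetres clear of them, left being your own left as you look out over the counter to the customers. Set everything down gently and upright, dropping nothing, and leave the honey jar and the dish of picks where they are.

Things in the scene. Friction and masses are not known exactly. Their poses are not given: they have to be found in the camera images.
- edam: small Edam in red wax with a pale yellow spot on top: rounded flat wheel, 60 across, 44 high, its widest band from 14 to 30 above the underside; origin at the centre of its underside, z up. Starts on the counter (height 0), as do all the cheeses and jars
- truckle: small cheese truckle in black wax with a cream paper disc on top: upright cylinder 60 across, 60 high; origin at the centre of its underside, z up
- goat_white: white goat's cheese: flat cylinder 56 across, 32 high; origin at the centre of its underside, z up
- goat_grey: ash-grey goat's cheese of the same shape: flat cylinder 56 across, 32 high; origin at the centre of its underside, z up
- fig_jar: small jar of fig preserve, dark plum with a purple lid and cream label: upright cylinder 47 across, 60 high (lid the top 14); origin at the centre of its underside, z up
- ticket_yellow: yellow price ticket: foot 34 deep (x), 76 wide (y), 10 high; card 76 wide, top edge 56 high and leaning back to 17 behind the origin. Fixed on the marble slab. Origin: centre of the foot's underside, on the slab's top, which is 18 above the counter. +x points out of the card's face to the customers, so behind the ticket is its -x; +y is to the robot's left
- ticket_black: slate-black price ticket with white marks; shape, axes and origin as ticket_yellow. The white marble slab is 200 deep, 580 long, 18 thick, fixed on the counter, and reaches 130 or more behind every ticket's origin; the three tickets stand in a row along it about 160 apart, in any order
- ticket_green: green price ticket with white marks; shape, axes and origin as ticket_yellow
- honey_jar: jar of honey, amber with a brass lid, same shape as the fig jar, standing among the cheeses; not part of the job, leave it standing; origin at the centre of its underside, z up
- pick_dish: white ramekin, 68 across and 40 high, with wooden tasting picks rising to 62, on the counter to the robot's right of the slab; leave it standing; origin at the centre of its underside, z up

How it is judged:
At the end, for the whole second after the job is handed in: Each cheese upright, at rest on the slab, 50-105 mm behind its ticket's origin, within 16 mm of its middle line; grey on white, centres within 12 mm; fig jar upright on the slab 50 mm or more left of the green ticket's origin, 40-115 mm behind it, within 105 mm of the white cheese; all released (x of edam in the frame of ticket_yellow between -0.105 and -0.05 m and y of edam in the frame of ticket_yellow between -0.016 and 0.016 m and z of edam in the frame of ticket_yellow between -0.005 and 0.005 m and x of truckle in the frame of ticket_black between -0.105 and -0.05 m and y of truckle in the frame of ticket_black between -0.016 and 0.016 m and z of truckle in the frame of ticket_black between -0.005 and 0.005 m and x of goat_white in the frame of ticket_green between -0.105 and -0.05 m and y of goat_white in the frame of ticket_green between -0.016 and 0.016 m and z of goat_white in the frame of ticket_green between -0.005 and 0.005 m and z of goat_grey in the frame of goat_white between 0.027 and 0.037 m and horizontal distance between goat_grey and goat_white below 0.012 m and x of fig_jar in the frame of ticket_green between -0.115 and -0.04 m and y of fig_jar in the frame of ticket_green above 0.05 m and z of fig_jar in the frame of ticket_green between -0.005 and 0.005 m and horizontal distance between fig_jar and goat_white below 0.105 m and angle between each of edam, truckle, goat_white, goat_grey, fig_jar's own z axis and vertical below 0.1 rad and linear speed of each of edam, truckle, goat_white, goat_grey, fig_jar below 0.02 m/s); the robot touches nothing.
It fails at once if the honey jar or the dish of tasting picks is pushed more than 2 cm from where it stood (distance of any of honey_jar, pick_dish from where it was at the start of the episode above 0.02 m).
It fails at once if a cheese or the fig jar is dropped (moves faster than 0.6 m/s out of the fingers' hold) ((linear speed of edam above 0.6 m/s and contact force between the fingers and edam below 0.02 N) or (linear speed of truckle above 0.6 m/s and contact force between the fingers and truckle below 0.02 N) or (linear speed of goat_white above 0.6 m/s and contact force between the fingers and goat_white below 0.02 N) or (linear speed of goat_grey above 0.6 m/s and contact force between the fingers and goat_grey below 0.02 N) or (linear speed of fig_jar above 0.6 m/s and contact force between the fingers and fig_jar below 0.02 N)).
It also fails if it takes over 122 s, if anything falls off the work surface, if the arm or the gripper's body presses on something with over 40 N, if the wrist force passes 120 N, or if a joint passes its speed limit or range.

## Robot

A 6-joint arm with a two-finger parallel gripper is mounted at the origin on the work surface. World frame = base frame: x ahead of the robot, y to its left, z up, the work surface at z = 0. Lengths are in m, angles in rad, forces in N, time in s.
With the tool pointing down it reaches from about 0.15 to 0.775 m from the base axis. Payload 6.1 kg.
Tool frame: the origin (TCP) lies at the very end of the fingers, on their centre line; the grasp point (between the pads) lies 19 mm behind it; x points along the fingers, z is the direction in which the jaws open and shut, and the axes are right-handed (so a half turn about x gives the same grasp; the last joint's range is limited). The gripper opens to 85 mm and grips with 20 to 120 N. Pads are 22 mm wide; open, the fingers measure 114 mm over their backs; the gripper's body (76 mm by 85 mm) begins 54 mm behind the grasp point. The pads swing forward as they close: fully open they stand 13 mm farther back than shut.
Start: joints at [-1.282, 0.126, -0.04, 1.405, 0, 1.571], TCP at [0.15, -0.503, 0.231] pointing down, gripper open.
Joint ranges: [-2.72, 2.72], [-0.95, 1.95], [-1.27, 1.35], [-1.78, 2.02], [-1.46, 1.47], [-3.14, 3.14]. Speed limits (rad/s): [2.39, 2.39, 3.01, 3.14, 3.14, 3.14].

## Interface

Orientations are given as a rotation vector (axis times angle).
In Python, from workcell import telemetry, imaging, ticket, spotter gives the robot as it stands. The module is installed in compiled form; this text tells all that it offers.
- The arm moves only by the tool step_arm, never from a script. Its argument "series" is text: rows parted by semicolons, each of 7 numbers parted by spaces: the shift along the tool's x, y, z in cm, then the turn, a rotation vector about the tool's x, y, z in rad, then the opening, from 0 (shut) to 1 (fully open). In form: tx ty tz wx wy wz grip; .... A call has 1 to 20 rows; each row is the pose to reach, as a shift and turn from the pose commanded when the call began, along the tool's axes at that moment; what a row does not reach only later rows make up. A row lasts 1/8 s, in which the tool goes at most 62.5 mm and 10.7 degrees, less where a joint would pass 70% of its speed; a pose out of reach is approached as far as the arm can. A call with a gripper value outside its range is refused whole. The fingers move at their own pace and stop on an object; "newtons" is the grip in N (left out, the last holds). Time passes only in rows, so rows that repeat a pose let the fingers close. It gives the time, the measured TCP pose, the force and the opening at its end, in the units of the state.
- telemetry.state(): the state, without advancing time (a new reading comes with each control period).
- imaging.snapshot(name): name is "side" or "top" or "wrist"; returns the picture (384x512x3 uint8, blue, green, red); there is no depth.
- imaging.camera_model(name): a dict with "fx", "fy", "cx", "cy" (pixels), "world_from_camera" (4x4, takes a point from camera to world coordinates). Camera axes: x right, y down, z forward; pixel columns grow to the right and rows downward; lengths in m; the calibration is good to about 2 mm. A picture is of the moment at which its call begins: read the wrist's pose just before it. camera_model takes no time and is no camera call; for the wrist camera it gives the pose at the moment of the call.
- ticket.close_job(): hands the job in, once; it reports no verdict.
Trained networks look in the newest picture that a camera, given by its name, has taken for a name from the list of things; names that differ only in an ending like _2 or _b are one class to them, and where a whole thing is asked for, a point or a joint stands for the part that bears it (a point fixed in the world has none). Each returns a list of dicts, best first, with "p" (0 to 1); they miss things now and then, are a little off and sometimes report something else, mostly with a low value. They report only what shows in the picture. A call takes as long as a camera call.
- spotter.look_for(camera, label): "extent" ([left, top, width, height] in pixels, round what is visible of it).
- spotter.place_of(camera, label): "centre" ([column, row] in pixels: a listed point, or the origin of a listed thing).
The state is a dict: "t": time; "joint_pos": joint angles; "dq": joint speeds; "effort": joint torques, N m; "tool_pos": TCP position; "orientation": TCP orientation; "force": force on the tool from outside, world axes, zero at the start; "moment": the same for the moment, N m; "grip_width": opening from 0.0 (shut) to 1.0 (fully open).
Only numpy, scipy, OpenCV 4.12 (cv2) and the standard library are available. Lean on these libraries where they do the work, as an engineer would, in place of code of your own. Each camera call takes 0.05 s, during which the arm holds its last target. There are 200 camera calls.

## Working session

There is one attempt and no reset: what is moved stays moved. The work goes in short steps, Python scripts to look and compute and a tool call to move; the robot and the scene stay as the last step left them, time stands still between calls to the robot, and variables do not carry over. Pictures are saved under pics/ and viewed, about 12 in all and at most 16, crops included, and the job is handed in when it is done.

Besides the shell and the picture viewer there is one more tool, called after "Emit:" as name(argument=value, ...) on one line, values as JSON. step_arm: Moves the arm, as the interface text tells. Its arguments: {"type":"object","properties":{"series":{"type":"string"},"newtons":{"type":"number"}},"required":["series"]}

```bash
mkdir -p pics
cat > h.py <<'E'
import numpy as np, cv2
from workcell import telemetry, imaging, ticket, spotter
def ray(cam,uv,z,cm=None):
    m=cm or imaging.camera_model(cam); T=np.array(m["world_from_camera"])
    d=T[:3,:3]@np.array([(uv[0]-m["cx"])/m["fx"],(uv[1]-m["cy"])/m["fy"],1]); o=T[:3,3]
    return o+d*(z-o[2])/d[2]
E
python3 - <<'E'
from h import *
s=telemetry.state(); print({k:np.round(v,3).tolist() for k,v in s.items()})
for c in("top","side"):
    cv2.imwrite(f"pics/{c}0.png",imaging.snapshot(c)); print(c,np.round(np.array(imaging.camera_model(c)["world_from_camera"]),2).tolist())
    for n in"edam truckle goat_white goat_grey fig_jar honey_jar pick_dish ticket_yellow ticket_black ticket_green".split():
        z=0.018 if "ticket" in n else 0
        print(n,[(np.round(r["centre"]).tolist(),round(r["p"],2),np.round(ray(c,r["centre"],z)[:2],3).tolist()) for r in spotter.place_of(c,n)[:2]])
E
```

```text
{'t': 0.0, 'joint_pos': [-1.282, 0.126, -0.041, 1.405, 0.0, 1.571], 'dq': [0.001, 0.0, 0.001, -0.0, 0.001, -0.001], 'effort': [-0.002, -43.592, 35.292, 0.017, -0.0, 0.0], 'tool_pos': [0.149, -0.503, 0.231], 'orientation': [0.995, 1.333, -0.993], 'force': [-1.173, -0.107, 0.519], 'moment': [0.012, 0.053, -0.018], 'grip_width': 1.0}
top [[-0.01, -0.99, 0.14, 0.43], [-1.0, 0.01, -0.0, -0.04], [0.0, -0.14, -0.99, 1.12], [0.0, 0.0, 0.0, 1.0]]
edam [([316.0, 228.0], 0.67, [0.453, -0.211])]
truckle [([224.0, 232.0], 0.74, [0.441, 0.07])]
goat_white [([355.0, 236.0], 0.65, [0.429, -0.329]), ([191.0, 233.0], 0.36, [0.44, 0.169])]
goat_grey [([136.0, 238.0], 0.69, [0.426, 0.335])]
fig_jar [([188.0, 236.0], 0.58, [0.43, 0.176])]
honey_jar [([270.0, 235.0], 0.64, [0.432, -0.072])]
pick_dish [([382.0, 193.0], 0.76, [0.557, -0.419])]
ticket_yellow [([301.0, 152.0], 0.73, [0.684, -0.169])]
ticket_black [([247.0, 150.0], 0.81, [0.691, -0.003])]
ticket_green [([244.0, 149.0], 0.47, [0.695, 0.006])]
side [[0.91, -0.28, 0.31, 0.28], [-0.42, -0.64, 0.65, -0.67], [0.02, -0.72, -0.69, 0.73], [0.0, 0.0, 0.0, 1.0]]
edam [([231.0, 283.0], 0.95, [0.443, -0.212])]
truckle [([194.0, 201.0], 0.57, [0.449, 0.056])]
goat_white [([246.0, 330.0], 0.63, [0.428, -0.324])]
goat_grey [([161.0, 145.0], 0.77, [0.435, 0.325])]
fig_jar [([177.0, 174.0], 0.81, [0.44, 0.178])]
honey_jar [([200.0, 238.0], 0.57, [0.423, -0.065])]
pick_dish [([327.0, 343.0], 0.7, [0.559, -0.413])]
ticket_yellow [([321.0, 230.0], 0.6, [0.688, -0.173])]
ticket_black [([290.0, 186.0], 0.75, [0.696, -0.009])]
ticket_green [([265.0, 150.0], 0.78, [0.702, 0.16])]
```

View pics/top0.png

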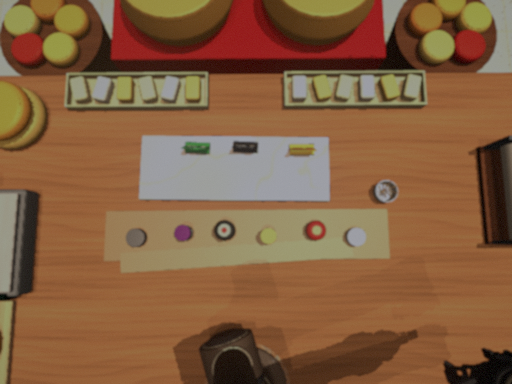

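View pics/side0.png

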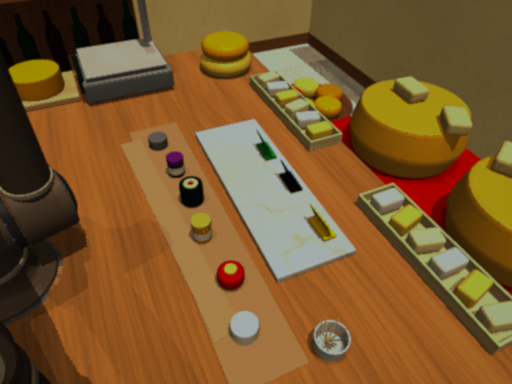

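The top view shows the row left to right: grey (136,237), fig (183,233), truckle (224,230), honey (268,235), edam (316,230), white (355,237). The tickets are green (197,147), black (245,147) and yellow (301,149), so the network's "green" in the top view at (244,149) was wrong. The side view agrees with this.

Run:
```python
from h import *
from scipy.spatial.transform import Rotation as R
s=telemetry.state(); print(np.round(R.from_rotvec(s["orientation"]).as_matrix(),3))
m=imaging.camera_model("wrist");T=np.array(m["world_from_camera"]);print(np.round(T,3),m["fx"], "offset from tcp",np.round(T[:3,3]-s["tool_pos"],3))
for uv in [(183,233),(136,237),(224,230),(316,230),(355,237)]: print(uv,np.round(ray("top",uv,.05)[:2],3))
```

```text
[[-0.     0.959  0.285]
 [-0.     0.285 -0.959]
 [-1.    -0.     0.   ]]
[[ 0.284 -0.924 -0.256  0.215]
 [-0.959 -0.274 -0.077 -0.485]
 [ 0.001  0.267 -0.964  0.373]
 [ 0.     0.     0.     1.   ]] 326.67312588647314 offset from tcp [0.065 0.018 0.142]
(183, 233) [0.439 0.182]
(136, 237) [0.429 0.318]
(224, 230) [0.447 0.064]
(316, 230) [ 0.445 -0.204]
(355, 237) [ 0.424 -0.316]
```

Emit:
step_arm(series="-10.9 12 -9 0.07 0 0 1;-10.9 25 -19 0.15 0 0 1;-10.9 49.9 -37.7 0.289 0 0 1;-10.9 49.9 -37.7 0.289 0 0 1;-10.9 49.9 -37.7 0.289 0 0 1;-10.9 49.9 -37.7 0.289 0 0 1;-10.9 49.9 -37.7 0.289 0 0 1;-10.9 49.9 -37.7 0.289 0 0 1;-10.9 49.9 -37.7 0.289 0 0 1;-10.9 49.9 -37.7 0.289 0 0 1;-10.9 49.9 -37.7 0.289 0 0 1;-10.9 49.9 -37.7 0.289 0 0 1;-10.9 49.9 -37.7 0.289 0 0 1;-10.9 49.9 -37.7 0.289 0 0 1;-10.9 49.9 -37.7 0.289 0 0 1")

```text
t: 2.98
tool_pos: [0.52, -0.0012, 0.3407]
orientation: [1.211, 1.208, -1.21]
force: [-0.7, 1.1, -0.3]
grip_width: 1.0
```

```bash
cat > w.py <<'E'
from h import *
import sys
m=imaging.camera_model("wrist"); im=imaging.snapshot("wrist"); cv2.imwrite(f"pics/{sys.argv[1]}.png",im)
print(np.round(telemetry.state()["tool_pos"],4))
for n in sys.argv[2:]:
    z=0.018 if "ticket" in n else 0
    for r in spotter.place_of("wrist",n)[:2]: print(n,np.round(r["centre"]).tolist(),round(r["p"],2),np.round(ray("wrist",r["centre"],z,m)[:2],4).tolist())
    for r in spotter.look_for("wrist",n)[:2]:
        print("   box",np.round(r["extent"]).tolist(),round(r["p"],2))
E
python3 w.py w1 ticket_green ticket_black ticket_yellow edam truckle goat_white goat_grey fig_jar honey_jar
```

```text
[ 0.5201 -0.001   0.3406]
ticket_green [138.0, 10.0] 0.87 [0.7037, 0.1428]
ticket_green [212.0, 196.0] 0.35 [0.4557, 0.058]
ticket_black [248.0, 10.0] 0.93 [0.7027, 0.0031]
   box [217.0, 2.0, 64.0, 26.0] 0.68
   box [10.0, 192.0, 50.0, 43.0] 0.63
ticket_yellow [383.0, 18.0] 0.6 [0.6941, -0.1705]
   box [354.0, 2.0, 80.0, 30.0] 0.91
edam [387.0, 200.0] 0.67 [0.4453, -0.2092]
   box [371.0, 181.0, 45.0, 42.0] 0.64
   box [442.0, 195.0, 54.0, 42.0] 0.53
truckle [211.0, 196.0] 0.66 [0.452, 0.0608]
   box [183.0, 180.0, 49.0, 47.0] 0.81
goat_white [460.0, 214.0] 0.94 [0.422, -0.3261]
   box [442.0, 196.0, 54.0, 39.0] 0.66
goat_grey [41.0, 211.0] 0.78 [0.4272, 0.326]
   box [12.0, 195.0, 46.0, 40.0] 0.65
fig_jar [134.0, 197.0] 0.91 [0.4502, 0.1797]
   box [101.0, 183.0, 47.0, 47.0] 0.8
honey_jar [294.0, 209.0] 0.7 [0.4299, -0.0665]
   box [280.0, 193.0, 37.0, 42.0] 0.57
```

View pics/w1.png

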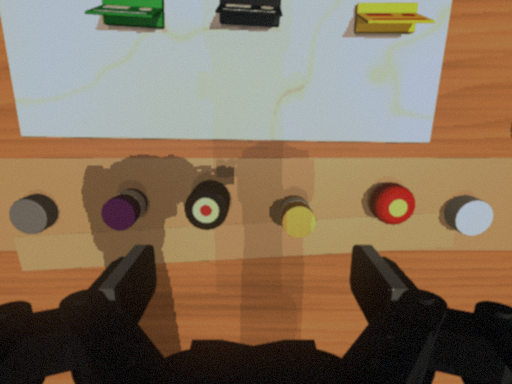

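The three tickets sit at the top edge of the picture (green about 133,15, black 248,15, yellow 387,20), and all six objects are in the row at rows 195–220. I'll shift forward to measure ticket yaw.

Emit:
step_arm(series="0 5 0 0 0 0 1;0 10 0 0 0 0 1;0 10 0 0 0 0 1;0 10 0 0 0 0 1")

```text
t: 4.42
tool_pos: [0.6204, -0.0001, 0.3398]
orientation: [1.209, 1.211, -1.21]
force: [-0.8, 0.4, 0.2]
grip_width: 1.0
```

```bash
python3 w.py w2 ticket_green ticket_black ticket_yellow; python3 -c "
import cv2;im=cv2.imread('pics/w2.png')[20:200,50:470];cv2.imwrite('pics/w2c.png',cv2.resize(im,None,fx=1.9,fy=1.9,interpolation=2))"
```

```text
[ 6.199e-01 -1.000e-04  3.407e-01]
ticket_green [144.0, 94.0] 0.56 [0.7007, 0.1465]
   box [99.0, 78.0, 70.0, 32.0] 0.59
ticket_black [250.0, 91.0] 0.58 [0.7037, 0.0025]
   box [217.0, 78.0, 63.0, 29.0] 0.64
ticket_yellow [378.0, 99.0] 0.8 [0.6935, -0.1728]
   box [348.0, 87.0, 73.0, 26.0] 0.95
   box [376.0, 246.0, 31.0, 23.0] 0.65
```

View pics/w2c.png

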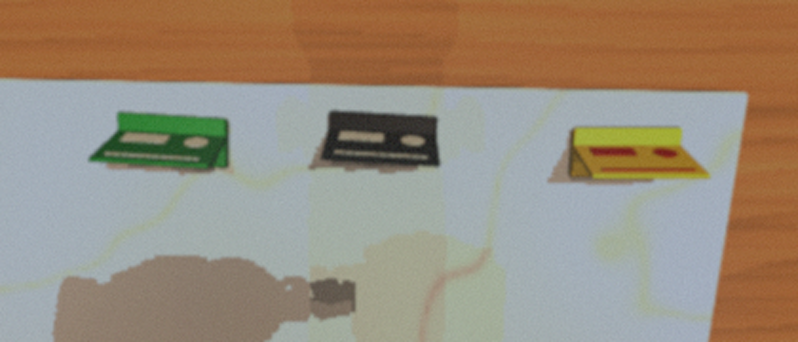

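Run:
```python
from h import *
for n,a,b in [("green",(118,113),(229,119)),("black",(331,112),(437,116)),("yellow",(575,127),(682,128))]:
    A,B=[ray("wrist",(p[0]/1.9+50,p[1]/1.9+20),.028)[:2] for p in(a,b)]
    y=(A-B); L=np.hypot(*y); y/=L; x=np.array([y[1],-y[0]]); o=(A+B)/2-.017*x
    print(n,"len",L.round(4),"yaw",np.degrees(np.arctan2(x[1],x[0])).round(1),"o",o.round(4),"target72",(o-.072*x).round(4),"fig",(o-.070*x+.082*y).round(4))
```

```text
green len 0.0768 yaw -2.9 o [0.6998 0.1461] target72 [0.6279 0.1498] fig [0.6341 0.2316]
black len 0.0736 yaw -2.0 o [ 7.011e-01 -3.000e-04] target72 [0.6292 0.0022] fig [0.6341 0.0841]
yellow len 0.0748 yaw -0.5 o [ 0.6922 -0.1714] target72 [ 0.6202 -0.1708] fig [ 0.6229 -0.0888]
```

Emit:
step_arm(series="4 -4 5.5 0 0 0 1;20 -19.6 32.5 0 0 0 1;20 -19.6 32.5 0 0 0 1;20 -19.6 32.5 0 0 0 1;20 -19.6 32.5 0 0 0 1;20 -19.6 32.5 0 0 0 1;20 -19.6 32.5 0 0 0 1;20 -19.6 32.5 0 0 0 1;20 -19.6 32.5 0 0 0 1;20 -19.6 32.5 0 0 0 1;20 -19.6 32.5 0 0 0 1")

```text
t: 6.15
tool_pos: [0.4255, -0.3245, 0.141]
orientation: [1.208, 1.209, -1.207]
force: [0.0, 0.4, -1.0]
grip_width: 1.0
```

```bash
python3 w.py w3 goat_white
```

```text
[ 0.4254 -0.3245  0.1408]
goat_white [252.0, 182.0] 0.93 [0.4262, -0.3255]
   box [218.0, 153.0, 72.0, 70.0] 0.94
```

View pics/w3.png

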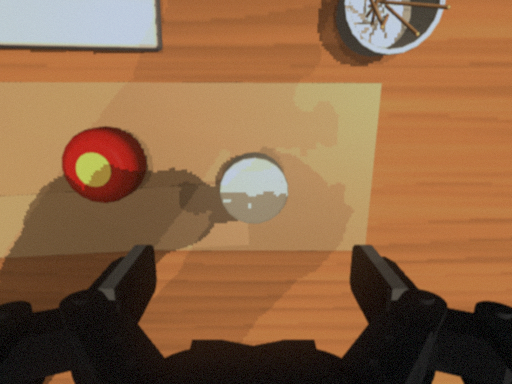

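The white cheese sits centred between the fingers (254,190), clear of the edam (103,163).

Emit:
step_arm(series="5 0.1 0.1 0 0 0 1;10 0.1 0.1 0 0 0 1;12.5 0.1 0.1 0 0 0 1;13.4 0.1 0.1 0 0 0 1;13.4 0.1 0.1 0 0 0 1;13.4 0.1 0.1 0 0 0 0;13.4 0.1 0.1 0 0 0 0;13.4 0.1 0.1 0 0 0 0;13.4 0.1 0.1 0 0 0 0;13.4 0.1 0.1 0 0 0 0;13.4 0.1 0.1 0 0 0 0;13.4 0.1 0.1 0 0 0 0;13.4 0.1 0.1 0 0 0 0", newtons=40)

```text
t: 7.92
tool_pos: [0.4266, -0.3267, 0.008]
orientation: [1.209, 1.207, -1.208]
force: [-0.7, 0.8, 5.7]
grip_width: 0.639
```

Emit:
step_arm(series="-2 0 0 0 0 0 0;-5 0 0 0 0 0 0;-9 0 0 0 0 0 0;-11 2 -5 0 0 0 0;-11 4 -9.5 0 0 0 0;-11 6 -14 0 0 0 0;-11 8 -18.5 0 0 0 0;-11 10 -23 0 0 0 0;-11 12 -27.5 0 0 0 0;-11 14 -32 0 0 0 0;-11 16 -36.5 0 0 0 0;-11 18 -41.5 0 0 0 0;-11 20 -46 0 0 0 0;-11 20.3 -47.5 0 0 0 0;-11 20.3 -47.5 0 0 0 0;-11 20.3 -47.5 0 0 0 0")

```text
t: 9.93
tool_pos: [0.6351, 0.0812, 0.1165]
orientation: [1.161, 1.295, -1.112]
force: [-0.0, -0.3, -1.3]
grip_width: 0.638
```

```bash
python3 w.py w4 ticket_green goat_white
```

```text
[0.6351 0.0814 0.1165]
ticket_green [174.0, 96.0] 0.7 [0.7011, 0.1475]
   box [77.0, 61.0, 150.0, 76.0] 0.62
goat_white [250.0, 247.0] 0.78 [0.5834, 0.0814]
   box [188.0, 195.0, 132.0, 139.0] 0.62
```

View pics/w4.png

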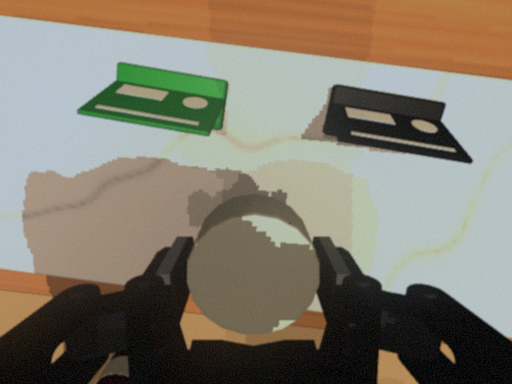

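Run:
```python
from h import *
from scipy.spatial.transform import Rotation as R
s=telemetry.state();print(np.round(s["joint_pos"],3),np.round(s["dq"],3),s["tool_pos"],"\n",np.round(R.from_rotvec(s["orientation"]).as_matrix(),3))
Rm=R.from_rotvec(s["orientation"]).as_matrix();p=np.array(s["tool_pos"])
print(Rm.T@(np.array([.629,.150,.117])-p)*100, (R.from_matrix(Rm).inv()*R.from_matrix([[0,1,0],[0,0,-1],[-1,0,0]])).as_rotvec())
```

```text
[0.105 0.366 0.016 1.223 0.046 3.141] [-0.001  0.001 -0.    -0.002  0.001 -0.001] [0.63510812 0.08083668 0.11654386] 
 [[-0.007  0.994  0.106]
 [ 0.046  0.106 -0.993]
 [-0.999 -0.002 -0.046]]
[ 0.275029    0.1260105  -6.93680801] [ 0.10617724 -0.0460709   0.00483224]
```

Joint 6 reached its limit at 3.141, so on the left side I have to yaw the tool with the base angle. The cheese is held well (254,268), and the green ticket shows at (153,100). I'll write a helper that converts a target pose into a shift and turn.

```bash
cat > go.py <<'E'
# go.py x y z yaw : shift (cm, tool axes) and turn from the present pose
from h import *
import sys
from scipy.spatial.transform import Rotation as R
a=list(map(float,sys.argv[1:])); s=telemetry.state(); r=R.from_rotvec(s["orientation"])
for i in range(0,len(a),4):
    x,y,z,w=a[i:i+4]
    g=R.from_euler('z',w)*R.from_matrix([[0,1,0],[0,0,-1],[-1,0,0]])
    print(np.round(r.inv().apply(np.array([x,y,z])-s["tool_pos"])*100,2),np.round((r.inv()*g).as_rotvec(),3))
print("j",np.round(s["joint_pos"],2),np.round(s["tool_pos"],4))
E
python3 go.py .629 .150 .117 .3 .629 .150 .028 .3 .629 .150 .026 .3
```

```text
[ 0.28  0.13 -6.94] [-0.194 -0.046 -0.002]
[ 9.17  0.15 -6.53] [-0.194 -0.046 -0.002]
[ 9.37  0.15 -6.52] [-0.194 -0.046 -0.002]
j [0.11 0.37 0.02 1.22 0.05 3.14] [0.6351 0.0808 0.1165]
```

Emit:
step_arm(series="0.1 0 -2.5 -0.07 -0.016 0 0;0.2 0.1 -5 -0.14 -0.03 0 0;0.3 0.1 -6.9 -0.194 -0.046 0 0;0.3 0.1 -6.9 -0.194 -0.046 0 0;0.3 0.1 -6.9 -0.194 -0.046 0 0")

```text
t: 10.8
tool_pos: [0.629, 0.1497, 0.1166]
orientation: [0.986, 1.335, -0.984]
force: [-0.1, 1.0, -0.3]
grip_width: 0.635
```

```bash
python3 go.py .629 .150 .117 .3 .629 .150 .026 .3; python3 w.py w5 ticket_green goat_white
```

```text
[-0.04  0.01 -0.03] [ 0.     0.    -0.002]
[ 9.06 -0.   -0.03] [ 0.     0.    -0.002]
j [0.23 0.37 0.03 1.22 0.   3.07] [0.629  0.1497 0.1166]
[0.629  0.1494 0.1166]
ticket_green [281.0, 104.0] 0.57 [0.6998, 0.1487]
   box [218.0, 59.0, 122.0, 95.0] 0.9
goat_white [251.0, 247.0] 0.87 [0.5802, 0.1346]
   box [186.0, 195.0, 133.0, 143.0] 0.64
```

Emit:
step_arm(series="3 0 0 0 0 0 0;6 0 0 0 0 0 0;8 0 0 0 0 0 0;8.7 0 0 0 0 0 0;8.9 0 0 0 0 0 0;9.0 0 0 0 0 0 0;9.0 0 0 0 0 0 0")

```text
t: 11.92
tool_pos: [0.6297, 0.1502, 0.0274]
orientation: [0.987, 1.335, -0.982]
force: [0.6, 0.4, -1.2]
grip_width: 0.641
```

Emit:
step_arm(series="0.1 0 0 0 0 0 0;0.15 0 0 0 0 0 0;0.15 0 0 0 0 0 0")

```text
t: 12.3
tool_pos: [0.6296, 0.1502, 0.026]
orientation: [0.987, 1.335, -0.982]
force: [-2.1, 0.2, 5.4]
grip_width: 0.642
```

Emit:
step_arm(series="0 0 0 0 0 0 0.8;0 0 0 0 0 0 1;0 0 0 0 0 0 1;0 0 0 0 0 0 1;-2 0 0 0 0 0 1;-6 0 0 0 0 0 1;-11.5 0 0 0 0 0 1;-11.5 0 0 0 0 0 1")

```text
t: 13.3
tool_pos: [0.6316, 0.1506, 0.1455]
orientation: [0.991, 1.33, -0.977]
force: [0.8, 0.7, -0.4]
grip_width: 1.0
```

```bash
python3 go.py .428 .325 .14 .7; python3 w.py w6 goat_white ticket_green
python3 - <<'E'
from h import *
im=cv2.imread('pics/w6.png'); b=spotter.look_for("wrist","goat_white")
for x in b[:1]:
    l,t,w,h=x["extent"]; print(ray("wrist",(l+w/2,t+h/2),.045))
E
```

```text
[  0.39 -14.28 -22.69] [-0.399  0.002 -0.011]
j [0.23 0.36 0.08 1.27 0.   3.07] [0.6316 0.1506 0.1455]
[0.6304 0.1504 0.1427]
goat_white [251.0, 193.0] 0.96 [0.6223, 0.1478]
   box [216.0, 159.0, 74.0, 76.0] 0.71
ticket_green [279.0, 108.0] 0.81 [0.7006, 0.1485]
   box [223.0, 69.0, 109.0, 88.0] 0.92
[0.62856711 0.1482927  0.045     ]
```

View pics/w6.png

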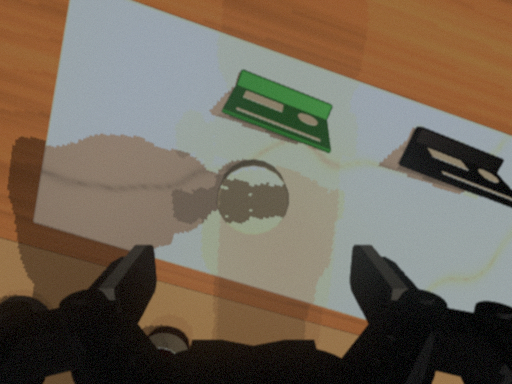

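White stands at (253,197) behind the green ticket, released and upright at about (0.628, 0.149). Next is grey.

Emit:
step_arm(series="0.1 -2 -3 -0.06 0 0 1;0.2 -5 -8 -0.15 0 0 1;0.4 -8 -13 -0.24 0 0 1;0.4 -11 -17.5 -0.32 0 0 1;0.4 -14.3 -22.7 -0.4 0 0 1;0.4 -14.3 -22.7 -0.4 0 0 1;0.4 -14.3 -22.7 -0.4 0 0 1;0.4 -14.3 -22.7 -0.4 0 0 1")

```text
t: 14.6
tool_pos: [0.4259, 0.3237, 0.1354]
orientation: [0.681, 1.46, -0.68]
force: [-0.1, 0.8, 0.6]
grip_width: 1.0
```

```bash
python3 w.py w7 goat_grey fig_jar
python3 - <<'E'
from h import *
for x in spotter.look_for("wrist","goat_grey")[:1]:
    l,t,w,h=x["extent"]; print(ray("wrist",(l+w/2,t+h/2),.022))
E
python3 go.py .428 .325 .008 .7
```

```text
[0.426  0.3236 0.1355]
goat_grey [251.0, 179.0] 0.58 [0.4286, 0.3257]
   box [214.0, 148.0, 72.0, 72.0] 0.57
fig_jar [376.0, 262.0] 0.96 [0.443, 0.1858]
   box [374.0, 242.0, 62.0, 48.0] 0.56
[0.42924764 0.32747277 0.022     ]
[12.77  0.22  0.06] [-0.001  0.001 -0.002]
j [ 0.65  0.16 -0.21  1.2  -0.    3.09] [0.4257 0.324  0.1357]
```

Emit:
step_arm(series="5 0.4 0 0 0 0 1;10 0.4 0 0 0 0 1;12 0.4 0 0 0 0 1;12.75 0.4 0 0 0 0 1;12.75 0.4 0 0 0 0 1;12.75 0.4 0 0 0 0 0;12.75 0.4 0 0 0 0 0;12.75 0.4 0 0 0 0 0;12.75 0.4 0 0 0 0 0;12.75 0.4 0 0 0 0 0;12.75 0.4 0 0 0 0 0;12.75 0.4 0 0 0 0 0;11 0.4 0 0 0 0 0;7 0.4 0 0 0 0 0;1 0.4 0 0 0 0 0;0 0.4 0 0 0 0 0;0 0.4 0 0 0 0 0")

```text
t: 17.02
tool_pos: [0.4286, 0.3273, 0.1367]
orientation: [0.682, 1.459, -0.676]
force: [0.4, 0.8, -0.6]
grip_width: 0.638
```

```bash
python3 go.py .6285 .149 .135 .3 .6285 .149 .061 .3;python3 w.py w8 goat_grey
```

```text
[ 0.2   3.78 26.52] [ 0.401 -0.    -0.004]
[ 7.6   3.75 26.51] [ 0.401 -0.    -0.004]
j [ 0.65  0.17 -0.2   1.2  -0.    3.09] [0.4286 0.3273 0.1367]
[0.428  0.3268 0.1352]
goat_grey [256.0, 243.0] 0.63 [0.3881, 0.2877]
   box [187.0, 191.0, 133.0, 140.0] 0.89
```

View pics/w8.png

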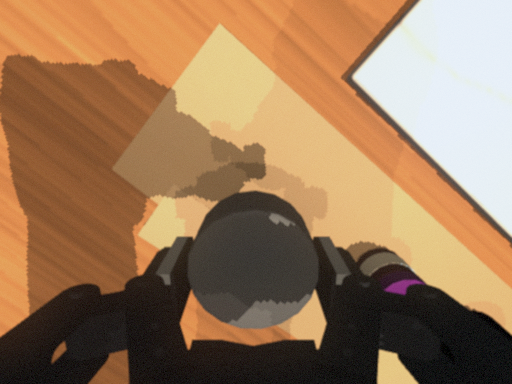

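Grey is held squarely (254,260), about 2 mm further forward in the jaws than white was. I'll aim at white's release pose less 2 mm.

```bash
python3 go.py .6278 .1497 .135 .3
```

```text
[-0.09  3.93 26.43] [0.401 0.001 0.001]
j [ 0.65  0.17 -0.2   1.2  -0.    3.09] [0.4274 0.3264 0.134 ]
```

Emit:
step_arm(series="0.1 0.5 3.5 0.05 0 0 0;0.1 1 8 0.12 0 0 0;0.2 1.7 12.5 0.19 0 0 0;0.2 2.4 17 0.26 0 0 0;0.2 3.1 21.5 0.33 0 0 0;0.2 3.6 25 0.38 0 0 0;0.2 3.7 26.4 0.401 0 0 0;0.2 3.7 26.4 0.401 0 0 0;0.2 3.7 26.4 0.401 0 0 0")

```text
t: 18.3
tool_pos: [0.6257, 0.1499, 0.1336]
orientation: [0.986, 1.337, -0.984]
force: [0.4, -0.7, -1.1]
grip_width: 0.638
```

```bash
python3 go.py .6278 .1497 .06 .3
```

```text
[7.36 0.19 0.09] [ 0.001 -0.001 -0.001]
j [0.23 0.36 0.05 1.26 0.   3.08] [0.6257 0.1499 0.1336]
```

Emit:
step_arm(series="3 0.2 0.1 0 0 0 0;5.5 0.2 0.1 0 0 0 0;6.8 0.2 0.1 0 0 0 0;7.2 0.2 0.1 0 0 0 0;7.3 0.2 0.1 0 0 0 0;7.4 0.2 0.1 0 0 0 0;7.4 0.2 0.1 0 0 0 0")

```text
t: 19.18
tool_pos: [0.6295, 0.1489, 0.0607]
orientation: [0.988, 1.334, -0.983]
force: [-0.5, -0.7, -0.8]
grip_width: 0.636
```

Emit:
step_arm(series="0.05 -0.1 0 0 0 0 0;0.1 -0.1 0 0 0 0 0;0.15 -0.1 0 0 0 0 0;0.2 -0.1 0 0 0 0 0;0.2 -0.1 0 0 0 0 0")

```text
t: 19.8
tool_pos: [0.6287, 0.1486, 0.0601]
orientation: [0.988, 1.333, -0.982]
force: [-1.7, -0.7, 9.2]
grip_width: 0.635
```

Emit:
step_arm(series="0 0 0 0 0 0 0.75;0 0 0 0 0 0 1;0 0 0 0 0 0 1;0 0 0 0 0 0 1;-2 0 0 0 0 0 1;-6 0 0 0 0 0 1;-9 0 0 0 0 0 1;-9 0 0 0 0 0 1")

```text
t: 20.8
tool_pos: [0.6295, 0.1488, 0.151]
orientation: [0.99, 1.332, -0.98]
force: [1.5, 0.2, -1.3]
grip_width: 1.001
```

```bash
python3 w.py w9 goat_grey goat_white
python3 - <<'E'
from h import *
for x in spotter.look_for("wrist","goat_grey")[:1]:
    l,t,w,h=x["extent"]; print(ray("wrist",(l+w/2,t+h/2),.072))
E
python3 go.py .446 .181 .14 .42
```

```text
[0.6286 0.1486 0.1491]
goat_grey [254.0, 194.0] 0.59 [0.6186, 0.1426]
   box [214.0, 161.0, 78.0, 87.0] 0.67
   box [223.0, 154.0, 57.0, 21.0] 0.89
[0.62761728 0.14622907 0.072     ]
[  0.67 -16.35  -8.48] [-0.12 -0.    0.  ]
j [0.23 0.36 0.08 1.29 0.   3.07] [0.6273 0.1483 0.1466]
```

View pics/w9.png

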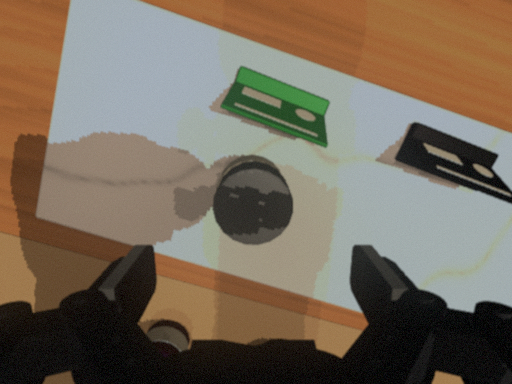

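Grey sits squarely on white (253,206), with nothing of white showing except its edge. Next is the fig jar.

Emit:
step_arm(series="0 -3 -1.5 -0.02 0 0 1;0.3 -7 -3.6 -0.05 0 0 1;0.5 -11 -5.7 -0.08 0 0 1;0.7 -16.4 -8.5 -0.12 0 0 1;0.7 -16.4 -8.5 -0.12 0 0 1;0.7 -16.4 -8.5 -0.12 0 0 1")

```text
t: 21.85
tool_pos: [0.4463, 0.1814, 0.1407]
orientation: [0.896, 1.377, -0.892]
force: [0.7, 0.3, 0.1]
grip_width: 1.002
```

```bash
python3 w.py w10 fig_jar truckle
python3 - <<'E'
from h import *
for n in("fig_jar","truckle"):
  for x in spotter.look_for("wrist",n)[:1]: print(n,x)
E
python3 go.py .446 .181 .02 .42
```

```text
[0.447  0.1813 0.1408]
fig_jar [246.0, 186.0] 0.9 [0.4417, 0.1836]
   box [215.0, 160.0, 63.0, 76.0] 0.75
truckle [370.0, 234.0] 0.79 [0.4468, 0.0605]
   box [340.0, 200.0, 93.0, 85.0] 0.96
fig_jar {'extent': [215.0, 159.8, 63.3, 76.5], 'p': 0.75}
truckle {'extent': [340.2, 200.1, 93.2, 85.0], 'p': 0.96}
[12.05 -0.1  -0.02] [-0.001 -0.    -0.002]
j [ 0.39  0.06 -0.31  1.2   0.    3.11] [0.4468 0.1811 0.1405]
```

View pics/w10.png

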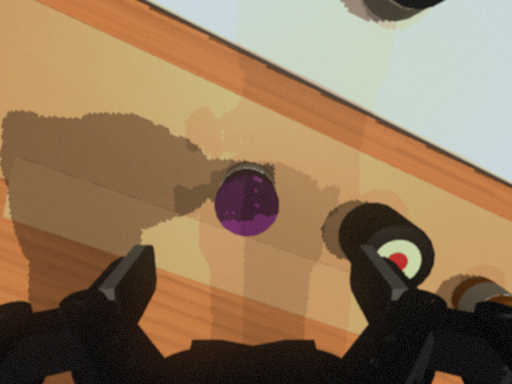

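The fig jar's lid is at (247,203) between the fingers, and the truckle (395,250) is clear of the right finger's path at depth.

Emit:
step_arm(series="4 -0.3 -0.35 0 0 0 1;8 -0.3 -0.35 0 0 0 1;11.5 -0.3 -0.35 0 0 0 1;12.8 -0.3 -0.35 0 0 0 1;12.8 -0.3 -0.35 0 0 0 1;12.8 -0.3 -0.35 0 0 0 0;12.8 -0.3 -0.35 0 0 0 0;12.8 -0.3 -0.35 0 0 0 0;12.8 -0.3 -0.35 0 0 0 0;12.8 -0.3 -0.35 0 0 0 0;12.8 -0.3 -0.35 0 0 0 0;12.8 -0.3 -0.35 0 0 0 0;12.8 -0.3 -0.35 0 0 0 0")

```text
t: 23.82
tool_pos: [0.4432, 0.1839, 0.014]
orientation: [0.898, 1.377, -0.891]
force: [-1.0, 1.4, 6.1]
grip_width: 0.536
```

```bash
python3 go.py .446 .181 .13 .42 .634 .231 .13 .42
```

```text
[-11.6    0.19   0.38] [-0.    -0.    -0.005]
[-11.51  19.4    3.48] [-0.    -0.    -0.005]
j [ 0.39  0.14 -0.52  0.91  0.    3.11] [0.4432 0.1839 0.014 ]
```

Emit:
step_arm(series="-2 0 0 0 0 0 0;-6 0 0 0 0 0 0;-11.5 0 0 0 0 0 0;-11.5 4 0.7 0 0 0 0;-11.5 9 1.6 0 0 0 0;-11.5 14 2.5 0 0 0 0;-11.5 18 3.2 0 0 0 0;-11.5 19.4 3.5 0 0 0 0;-11.5 19.4 3.5 0 0 0 0;-11.5 19.4 3.5 0 0 0 0")

```text
t: 25.08
tool_pos: [0.6327, 0.23, 0.128]
orientation: [0.895, 1.378, -0.894]
force: [0.1, 0.6, -2.9]
grip_width: 0.534
```

```bash
python3 go.py .634 .231 .036 .42;  python3 w.py w11 fig_jar goat_grey
python3 - <<'E'
from h import *
for n,z in(("goat_grey",.082),):
  for x in spotter.place_of("wrist",n)[:1]: print(n,ray("wrist",x["centre"],.05))
E
```

```text
[ 9.2   0.15 -0.03] [-0.    -0.    -0.001]
j [0.35 0.42 0.12 1.27 0.   3.07] [0.6327 0.23   0.128 ]
[0.6326 0.2301 0.1283]
fig_jar [251.0, 242.0] 0.65 [0.5854, 0.2091]
   box [186.0, 200.0, 136.0, 146.0] 0.96
   box [306.0, 201.0, 68.0, 36.0] 0.52
goat_grey [350.0, 253.0] 0.81 [0.6121, 0.123]
goat_grey [0.62776891 0.14759818 0.05      ]
```

View pics/w11.png

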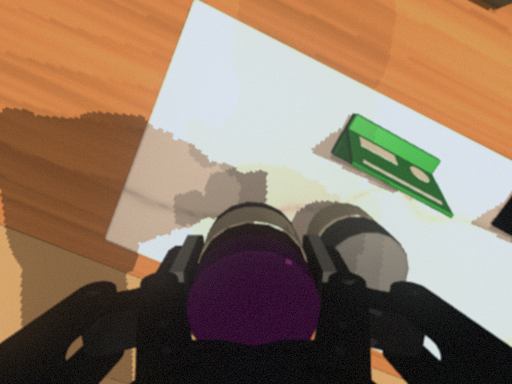

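The jar is held upright (254,300), and the goat stack stands to its right (365,250), clear of the finger. Lowering.

Emit:
step_arm(series="4 0.1 0 0 0 0 0;7.5 0.1 0 0 0 0 0;9 0.1 0 0 0 0 0;9.3 0.1 0 0 0 0 0;9.45 0.1 0 0 0 0 0;9.5 0.1 0 0 0 0 0;9.5 0.1 0 0 0 0 0")

```text
t: 26.25
tool_pos: [0.6351, 0.231, 0.0341]
orientation: [0.897, 1.377, -0.892]
force: [-0.1, 0.2, -1.6]
grip_width: 0.532
```

Emit:
step_arm(series="0.05 0 0 0 0 0 0;0.1 0 0 0 0 0 0;0.15 0 0 0 0 0 0;0.15 0 0 0 0 0 0")

```text
t: 26.75
tool_pos: [0.6347, 0.2309, 0.0321]
orientation: [0.896, 1.377, -0.893]
force: [-1.7, 0.1, 2.5]
grip_width: 0.536
```

Emit:
step_arm(series="0.03 0 0 0 0 0 0;0.03 0 0 0 0 0 0.75;0.03 0 0 0 0 0 0.75;0.03 0 0 0 0 0 0.75;0.03 0 0 0 0 0 0.75;-2 0 0 0 0 0 0.75;-6 0 0 0 0 0 0.75;-11 0 0 0 0 0 1;-11 0 0 0 0 0 1")

```text
t: 27.88
tool_pos: [0.6366, 0.2315, 0.1469]
orientation: [0.901, 1.373, -0.887]
force: [0.4, 0.5, -0.3]
grip_width: 1.001
```

```bash
python3 go.py .450 .061 .14 .2
```

```text
[  0.44 -24.     7.97] [ 0.22  -0.001 -0.011]
j [0.35 0.42 0.16 1.3  0.   3.07] [0.6366 0.2315 0.1469]
```

Emit:
step_arm(series="0 -4 1 0.03 0 0 1;0.3 -9 3 0.08 0 0 1;0.4 -14 4.5 0.13 0 0 1;0.4 -19 6.2 0.18 0 0 1;0.4 -24 8 0.22 0 0 1;0.4 -24 8 0.22 0 0 1;0.4 -24 8 0.22 0 0 1;0.4 -24 8 0.22 0 0 1")

```text
t: 28.88
tool_pos: [0.4485, 0.0604, 0.1369]
orientation: [1.062, 1.297, -1.058]
force: [-0.6, 0.1, -0.1]
grip_width: 1.0
```

```bash
python3 w.py w12 truckle
python3 - <<'E'
from h import *
for x in spotter.look_for("wrist","truckle")[:1]: print(x)
E
python3 go.py .450 .061 .013 .2
```

```text
[0.4485 0.0604 0.1368]
truckle [251.0, 184.0] 0.83 [0.4481, 0.0603]
   box [207.0, 150.0, 85.0, 92.0] 0.86
{'extent': [206.8, 150.1, 84.8, 92.2], 'p': 0.86}
[12.38  0.17 -0.03] [ 0.001 -0.001 -0.002]
j [ 0.13  0.01 -0.38  1.19  0.    3.07] [0.4482 0.0603 0.1368]
```

View pics/w12.png

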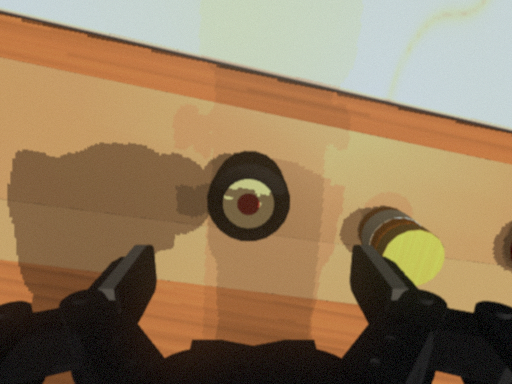

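The truckle is centred between the fingers (248,200), and the honey jar (405,245) is clear.

Emit:
step_arm(series="4 0 0 0 0 0 1;8 0 0 0 0 0 1;11.5 0 0 0 0 0 1;12.4 0 0 0 0 0 1;12.4 0 0 0 0 0 1;12.4 0 0 0 0 0 0;12.4 0 0 0 0 0 0;12.4 0 0 0 0 0 0;12.4 0 0 0 0 0 0;12.4 0 0 0 0 0 0;12.4 0 0 0 0 0 0;12.4 0 0 0 0 0 0;12.4 0 0 0 0 0 0")

```text
t: 30.7
tool_pos: [0.4494, 0.0605, 0.0149]
orientation: [1.064, 1.294, -1.056]
force: [-0.4, 2.1, 6.2]
grip_width: 0.684
```

```bash
python3 go.py .629 .002 .126 .1
```

```text
[-11.03  16.5    9.29] [ 0.1   -0.001 -0.005]
j [ 0.13  0.09 -0.57  0.9   0.    3.07] [0.4494 0.0605 0.0149]
```

Emit:
step_arm(series="-2 0 0 0 0 0 0;-6 0 0 0 0 0 0;-11 0 0 0 0 0 0;-11.3 3.5 2 0.02 0 0 0;-11.3 8 4.5 0.05 0 0 0;-11.3 12.5 7 0.08 0 0 0;-11.3 16.5 9.3 0.1 0 0 0;-11.3 16.5 9.3 0.1 0 0 0;-11.3 16.5 9.3 0.1 0 0 0")

```text
t: 31.82
tool_pos: [0.6274, 0.0014, 0.1262]
orientation: [1.137, 1.255, -1.135]
force: [-2.0, 0.1, -2.1]
grip_width: 0.686
```

```bash
python3 go.py .629 .002 .035 .1; python3 w.py w13 truckle ticket_black
```

```text
[ 9.12  0.16 -0.04] [-0.    -0.001 -0.001]
j [ 0.    0.34 -0.    1.23  0.    3.04] [0.6274 0.0014 0.1262]
[0.6271 0.0016 0.1266]
   box [170.0, 186.0, 164.0, 164.0] 0.86
ticket_black [261.0, 94.0] 0.78 [0.7025, 0.0012]
   box [194.0, 62.0, 125.0, 71.0] 0.78
   box [435.0, 104.0, 75.0, 59.0] 0.43
```

Black ticket is at (0.7025, 0.001), which agrees with the earlier estimate. Lowering to TCP about 0.033.

Emit:
step_arm(series="4 0.1 0 0 0 0 0;7.5 0.1 0 0 0 0 0;8.8 0.1 0 0 0 0 0;9.1 0.1 0 0 0 0 0;9.2 0.1 0 0 0 0 0;9.2 0.1 0 0 0 0 0")

```text
t: 32.83
tool_pos: [0.6301, 0.0016, 0.0359]
orientation: [1.138, 1.252, -1.132]
force: [-0.5, 0.5, -1.1]
grip_width: 0.687
```

Emit:
step_arm(series="0.05 0 0 0 0 0 0;0.1 0 0 0 0 0 0;0.15 0 0 0 0 0 0;0.15 0 0 0 0 0 0")

```text
t: 33.33
tool_pos: [0.6292, 0.0016, 0.033]
orientation: [1.137, 1.254, -1.134]
force: [-0.3, -0.5, -1.8]
grip_width: 0.689
```

Emit:
step_arm(series="0.05 0 0 0 0 0 0;0.1 0 0 0 0 0 0;0.15 0 0 0 0 0 0;0.15 0 0 0 0 0 0")

```text
t: 33.83
tool_pos: [0.6292, 0.0016, 0.0329]
orientation: [1.137, 1.253, -1.133]
force: [-4.5, 0.4, 9.6]
grip_width: 0.687
```

Emit:
step_arm(series="0 0 0 0 0 0 0.85;0 0 0 0 0 0 1;0 0 0 0 0 0 1;0 0 0 0 0 0 1;-2 0 0 0 0 0 1;-6 0 0 0 0 0 1;-11 0 0 0 0 0 1;-11 0 0 0 0 0 1")

```text
t: 34.83
tool_pos: [0.6314, 0.0015, 0.1462]
orientation: [1.141, 1.248, -1.128]
force: [1.0, 0.3, 0.3]
grip_width: 0.997
```

```bash
python3 go.py .445 -.209 .14 0
```

```text
[  0.42 -20.65  19.09] [ 0.1  -0.   -0.01]
j [0.   0.33 0.03 1.26 0.   3.04] [0.6314 0.0015 0.1462]
```

Emit:
step_arm(series="0 -4 4 0.02 0 0 1;0.2 -8 8 0.04 0 0 1;0.4 -12 12 0.06 0 0 1;0.4 -16 15.5 0.08 0 0 1;0.4 -20.6 19 0.1 0 0 1;0.4 -20.6 19 0.1 0 0 1;0.4 -20.6 19 0.1 0 0 1;0.4 -20.6 19 0.1 0 0 1")

```text
t: 35.83
tool_pos: [0.4436, -0.2074, 0.1365]
orientation: [1.21, 1.209, -1.206]
force: [1.4, 0.1, 0.4]
grip_width: 1.001
```

```bash
python3 w.py w14 edam honey_jar; python3 go.py .445 -.209 .004 0
```

```text
[ 0.4436 -0.2072  0.1365]
edam [255.0, 182.0] 0.7 [0.4458, -0.2104]
   box [215.0, 148.0, 74.0, 79.0] 0.57
honey_jar [93.0, 198.0] 0.81 [0.4309, -0.0673]
   box [22.0, 174.0, 98.0, 76.0] 0.77
[13.27  0.14  0.16] [ 0.001 -0.001 -0.002]
j [-0.44  0.08 -0.3   1.19  0.    2.7 ] [ 0.4434 -0.2075  0.1367]
```

View pics/w14.png

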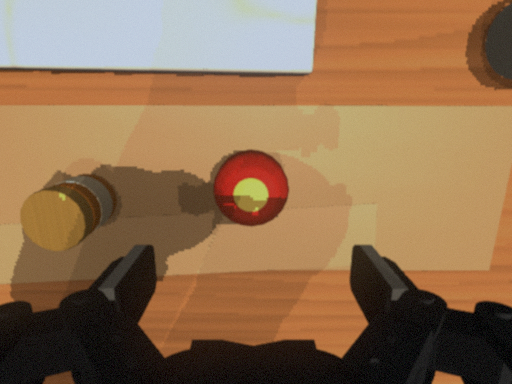

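Edam is at (251,187), and the honey jar (70,215) is well clear.

Emit:
step_arm(series="5 0.2 0.2 0 0 0 1;10 0.2 0.2 0 0 0 1;12.5 0.2 0.2 0 0 0 1;13.2 0.2 0.2 0 0 0 1;13.3 0.2 0.2 0 0 0 1;13.3 0.2 0.2 0 0 0 0;13.3 0.2 0.2 0 0 0 0;13.3 0.2 0.2 0 0 0 0;13.3 0.2 0.2 0 0 0 0;13.3 0.2 0.2 0 0 0 0;13.3 0.2 0.2 0 0 0 0;13.3 0.2 0.2 0 0 0 0;13.3 0.2 0.2 0 0 0 0")

```text
t: 37.7
tool_pos: [0.4463, -0.2101, 0.0056]
orientation: [1.212, 1.206, -1.206]
force: [0.2, 1.4, 5.8]
grip_width: 0.682
```

```bash
python3 go.py .620 -.171 .125 0
```

```text
[-11.86  17.43  -3.92] [-0.    -0.    -0.005]
j [-0.44  0.17 -0.5   0.9   0.    2.7 ] [ 0.4463 -0.2101  0.0056]
```

Emit:
step_arm(series="-2 0 0 0 0 0 0;-5 0 0 0 0 0 0;-9 0 0 0 0 0 0;-11.9 3 -0.8 0 0 0 0;-11.9 8 -1.8 0 0 0 0;-11.9 13 -3 0 0 0 0;-11.9 17.4 -3.9 0 0 0 0;-11.9 17.4 -3.9 0 0 0 0;-11.9 17.4 -3.9 0 0 0 0")

```text
t: 38.83
tool_pos: [0.6183, -0.1711, 0.1232]
orientation: [1.21, 1.209, -1.208]
force: [0.1, 0.1, -1.8]
grip_width: 0.684
```

```bash
python3 w.py w15 edam ticket_yellow;python3 go.py .620 -.171 .026 0
```

```text
[ 0.618  -0.1713  0.1235]
edam [255.0, 246.0] 0.59 [0.5653, -0.1743]
   box [183.0, 196.0, 144.0, 149.0] 0.76
   box [0.0, 53.0, 62.0, 58.0] 0.63
ticket_yellow [252.0, 99.0] 0.86 [0.6896, -0.1723]
   box [185.0, 71.0, 129.0, 49.0] 0.68
[ 9.79  0.16 -0.04] [-0.001 -0.001 -0.002]
j [-0.27  0.36  0.03  1.23  0.    2.87] [ 0.6181 -0.1715  0.1239]
```

View pics/w15.png

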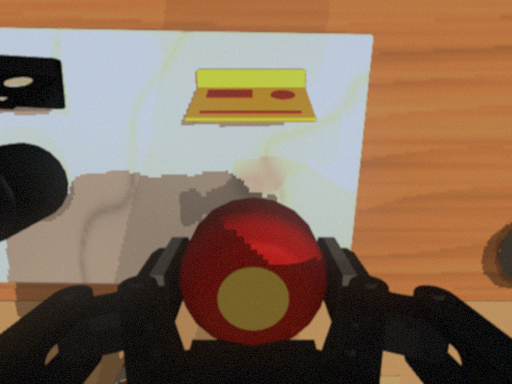

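The edam (253,270) is held upright and lined up with the yellow ticket (250,95). Lowering.

Emit:
step_arm(series="4 0.1 0 0 0 0 0;7.5 0.1 0 0 0 0 0;9.3 0.1 0 0 0 0 0;9.7 0.1 0 0 0 0 0;9.8 0.1 0 0 0 0 0;9.9 0.1 0 0 0 0 0;9.9 0.1 0 0 0 0 0")

```text
t: 39.95
tool_pos: [0.6207, -0.1711, 0.0252]
orientation: [1.211, 1.207, -1.207]
force: [0.3, 0.9, -1.0]
grip_width: 0.684
```

Emit:
step_arm(series="0.05 0 0 0 0 0 0;0.1 0 0 0 0 0 0;0.15 0 0 0 0 0 0;0.15 0 0 0 0 0 0")

```text
t: 40.45
tool_pos: [0.6203, -0.171, 0.0236]
orientation: [1.211, 1.208, -1.207]
force: [-2.8, 0.4, 5.7]
grip_width: 0.682
```

Contact at 5.7 N. I'll open, lift clear and retreat for a last look.

Emit:
step_arm(series="0 0 0 0 0 0 0.85;0 0 0 0 0 0 1;0 0 0 0 0 0 1;0 0 0 0 0 0 1;-2 0 0 0 0 0 1;-6 0 0 0 0 0 1;-11 0 0 0 0 0 1;-16 0 0 0 0 0 1;-20 -4 -5 0 0 0 1;-25 -8 -10 0 0 0 1;-30 -10 -16 0 0 0 1;-30 -10 -16 0 0 0 1;-30 -10 -16 0 0 0 1")

```text
t: 42.08
tool_pos: [0.5195, -0.0094, 0.3261]
orientation: [1.211, 1.206, -1.201]
force: [0.8, 0.8, -0.2]
grip_width: 1.0
```

Run:
```python
from h import *
from scipy.spatial.transform import Rotation as R
cm=imaging.camera_model("wrist"); im=imaging.snapshot("wrist"); sd=imaging.snapshot("side")
cv2.imwrite("pics/end.png",np.vstack([im,sd])[:, :])
cv2.imwrite("pics/end.png",cv2.resize(np.hstack([im,sd]),(800,300),interpolation=3))
tk={"green":([.700,.147],-2.9),"black":([.702,.001],-2.),"yellow":([.691,-.1715],-.5)}
for c,m in(("wrist",cm),("side",None)):
  for n,t,z in[("edam","yellow",.018),("truckle","black",.018),("goat_white","green",.018),("goat_grey","green",.05),("fig_jar","green",.018),("honey_jar",None,0),("pick_dish",None,0)]:
    for r in spotter.place_of(c,n)[:1]:
      p=ray(c,r["centre"],z,m)[:2]
      if t: o,w=tk[t]; w=np.radians(w); d=p-o; p=np.array([d[0]*np.cos(w)+d[1]*np.sin(w),-d[0]*np.sin(w)+d[1]*np.cos(w)])
      print(c,n,t,round(r["p"],2),p.round(4))
```

```text
wrist edam yellow 0.74 [-0.0728 -0.005 ]
wrist truckle black 0.58 [-0.0752 -0.0063]
wrist goat_white green 0.56 [-0.0754 -0.0037]
wrist goat_grey green 0.81 [-0.0704 -0.0042]
wrist fig_jar green 0.92 [-0.0741  0.0788]
wrist honey_jar None 0.6 [ 0.428  -0.0676]
wrist pick_dish None 0.16 [0.7068 0.0039]
side edam yellow 0.88 [-0.0756 -0.0025]
side truckle black 0.79 [-0.0672 -0.0073]
side goat_white green 0.6 [-0.064   0.0041]
side goat_grey green 0.85 [-0.0607  0.0078]
side fig_jar green 0.52 [-0.0685  0.0735]
side honey_jar None 0.75 [ 0.4262 -0.0573]
side pick_dish None 0.74 [ 0.5602 -0.4131]
```

View pics/end.png

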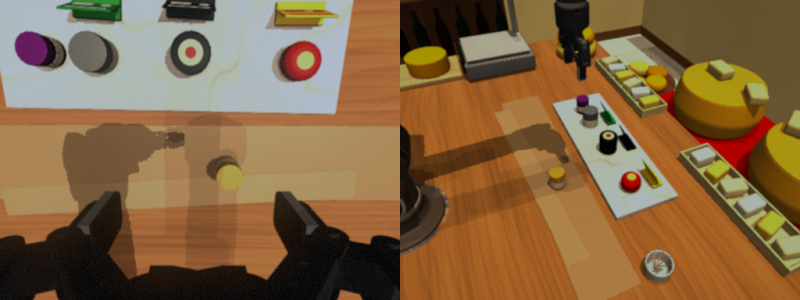

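The final picture shows everything upright in place: edam (300,62) behind yellow, truckle (190,52) behind black, and the goat stack (93,52) behind green. The fig jar (40,48) stands to the left of the stack, and the honey jar and dish haven't moved. All measured values are inside the limits, so I'll hand in.

```bash
python3 -c "
from workcell import ticket; print(ticket.close_job())"
```

```text
the job is handed in; nothing more can be done
None
```

The slab is laid out as asked, and the job was handed in at about 43 s of the 122 s allowed. The close-out gives no verdict. The red Edam stands behind the yellow ticket, the black truckle behind the black ticket and the white goat's cheese behind the green one. The grey goat's cheese is on the white one, and the fig jar stands to their left.

My last checks used the wrist and side cameras, with the arm clear of everything:

| Item | Distance behind its ticket (mm) | Offset from its middle line (mm) |
|---|---|---|
| Edam | 73–76 | up to 5 |
| Truckle | 67–75 | 6–7 |
| White goat's cheese | 64–75 | up to 4 |
| Fig jar | 69–74 (green ticket) | 74–79 to the left |

- **Grey on white:** the measured centres were within about 5 mm, and every item looked upright.
- **Honey jar and dish:** both appear unmoved. The honey jar measured within about 1 cm of its first reading and the dish within about 2 mm.
- **Placing:** every piece was set down under control with a contact force under 10 N.

**Problems and disagreements:**
- **Joint limit:** joint 6 reached its limit while carrying the white cheese. The tool turned slightly, so I turned the gripper with the base for everything on the left side.
- **Camera differences:** the two cameras disagreed by up to 12 mm, mostly for the goat's cheeses, but all readings were inside the limits.
- **False detections:** the network mistook the black ticket for the green one in the first top view. In the last wrist view it gave a low-confidence "dish" at the black ticket. I discarded both.

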